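# Prop a strip on two packing piles for painting

## Robot

A 6-joint arm with a two-finger parallel gripper is mounted at the origin on a cart in front of the work surface, level with it; the furniture and walls round the work are solid. World frame = base frame: x ahead of the robot, y to its left, z up, the work surface at z = 0. Lengths are in m, angles in degrees, forces in N, time in s.
With the tool pointing down it reaches from about 0.35 to 0.975 m from the base axis. Payload 4.9 kg.
Tool frame: the origin (TCP) lies on the mounting face of the last link; the fingertips stand 173 mm ahead of it and the grasp point (between the pads) lies 155 mm ahead of it; x points along the fingers, z is the direction in which the jaws open and shut, and the axes are right-handed (so a half turn about x gives the same grasp; the last joint's range is limited). The gripper opens to 85 mm and grips with 20 to 120 N. Pads are 22 mm wide; open, the fingers measure 114 mm over their backs; the gripper's body (76 mm by 85 mm) begins 54 mm behind the grasp point. The pads swing forward as they close: fully open they stand 13 mm farther back than shut.
Start: joints at [-72.307, 3.019, 92.412, -0, 84.569, -6.818], TCP at [0.259, -0.569, 0.405] pointing down, gripper open.
Joint ranges: [-172.51, 172.51], [-57.92, 126.97], [3.15, 148.05], [-58.71, 238.71], [5.1, 150.11], [-179.66, 179.66]. Speed limits (degrees/s): [147.25, 147.25, 180, 180, 180, 180].

## Interface

Orientations are given as [roll, pitch, yaw] about the fixed x, y, z axes, in that order (R = Rz(yaw) Ry(pitch) Rx(roll)).
In Python, from rig import env gives the robot as it stands.
- The arm moves only by the shell command python3 -m crank 'ROWS'. ROWS is JSON, a list that holds one entry, the list of rows, each a list of 5 numbers: the shift along the tool's x, y, z in m, then the turn about the tool's x in degrees, then the finger opening in m, from 0 to 0.0854. In form: [[[x, y, z, spin, hand], ...]]. A call has 1 to 12 rows; each row is the pose to reach, as a shift and turn from the pose measured when the call began, along the tool's axes at that moment; what a row does not reach only later rows make up. A row lasts 1/10 s, in which the tool goes at most 50 mm and 8.59 degrees, less where a joint would pass 70% of its speed; a pose out of reach is approached as far as the arm can. A call with a gripper value outside its range is refused whole. The fingers move at their own pace and stop on an object; the grip force is fixed at half the most. Time passes only in rows, so rows that repeat a pose let the fingers close. It gives the time, the measured TCP pose, the force and the opening at its end, in the units of the state.
- env.state(): the state, without advancing time (a new reading comes with each control period).
- env.camera(name): name is "scene" or "top"; returns the picture (420x560x3 uint8, red, green, blue); there is no depth.
- env.get_calibration(name): a dict with "mtx" (3x3 intrinsics, pixels), "world_from_camera" (4x4, takes a point from camera to world coordinates). Camera axes: x right, y up, looking along -z (the intrinsics and any distortion apply to the point x, -y, -z); pixel columns grow to the right and rows downward; lengths in m; the calibration is good to about 2 mm. A picture is of the moment at which its call begins. get_calibration takes no time and is no camera call.
- env.close_job(): hands the job in, once; it reports no verdict.
The state is a dict: "clock": time; "joint_pos": joint angles; "joint_vel": joint speeds; "tau": joint torques, N m; "ee_pos": TCP position; "ee_rot": TCP orientation; "wrist_force": force on the tool from outside, world axes, zero at the start; "wrist_torque": the same for the moment, N m; "finger_gap": finger opening in m.
Only numpy, scipy, OpenCV 4.12 (cv2) and the standard library are available. Lean on these libraries where they do the work, as an engineer would, in place of code of your own. Each camera call takes 0.05 s, during which the arm holds its last target.

## Task

Prop the long green strip up off the bench for repainting. Build a pile on the middle of each board: on the blue board the short green block with the flat white box on top, on the yellow board the sanding block with the pine offcut on top, all lying flat; then lay the strip level across the middle of both piles, bridging them with about the same length sticking out at either end. Keep everything the way up it is now, let go of everything, and leave the tape measure and the pencil where they are.

Things in the scene. Friction and masses are not known exactly. Their poses are not given: they have to be found in the camera images.
- blue_board: Fixed plywood base board with a blue painted top, 110 (x) x 90 (y) x 10 mm high. Its origin is the centre of its underside, z up. 
- yellow_board: Fixed plywood base board with a yellow painted top, 110 (x) x 90 (y) x 10 mm high. Its origin is the centre of its underside, z up. 
- green_block: Short, thick block of green painted box section, loose, 36 (x) x 90 (y) x 36 mm high. Its origin is the centre of its underside, z up. Grip across its x width.
- sanding_block: Grey-brown sanding block, loose, 63 (x) x 105 (y) x 36 mm high. Its origin is the centre of its underside, z up. Grip across its x width.
- white_box: Flat white plastic box with its lid fixed shut, loose, 52 (x) x 87 (y) x 20 mm high. Its origin is the centre of its underside, z up. Grip across its x width.
- pine_offcut: Plain flat pine wood offcut, loose, 45 (x) x 85 (y) x 22 mm high. Its origin is the centre of its underside, z up. Grip across its x width.
- green_strip: Long, thin green painted strip, loose, 18 (x) x 327 (y) x 22 mm high, about 0.16 kg, balanced at its middle. Its origin is the centre of its underside, z up. Grip at its middle across its x width.
- tape_measure: Yellow tape measure, 38 x 77 x 63 mm high, a bystander to be left alone. Origin under its middle.
- pencil: Red carpenter's pencil, 15 x 185 x 9 mm high, a bystander to be left alone, lying along its own y. Origin under its middle.

How it is judged (in metres and radians):
At the end, for the whole second after the job is handed in: Each pile's two parts flat, in order, heights within 4 mm, centres within 15 mm of their board's. Strip at rest on white box and pine, level within 0.08 rad, its centreline within 20 mm of both centres, these on opposite sides, 60 to 150 mm from its middle (horizontal distance between each of green_block, white_box and blue_board below 0.015 m and height (world z) of green_block between 0.006 and 0.014 m and height (world z) of white_box between 0.042 and 0.05 m and angle between each of green_block, white_box, sanding_block, pine_offcut, green_strip's own z axis and vertical below 0.08 rad and x of white_box in the frame of green_strip between -0.02 and 0.02 m and (y of white_box in the frame of green_strip between 0.06 and 0.15 m or y of white_box in the frame of green_strip between -0.15 and -0.06 m) and contact force between green_strip and white_box above 0.1 N and horizontal distance between each of sanding_block, pine_offcut and yellow_board below 0.015 m and height (world z) of sanding_block between 0.006 and 0.014 m and height (world z) of pine_offcut between 0.042 and 0.05 m and x of pine_offcut in the frame of green_strip between -0.02 and 0.02 m and (y of pine_offcut in the frame of green_strip between 0.06 and 0.15 m or y of pine_offcut in the frame of green_strip between -0.15 and -0.06 m) and contact force between green_strip and pine_offcut above 0.1 N and linear speed of each of green_block, white_box, sanding_block, pine_offcut, green_strip below 0.02 m/s and angular speed of each of green_block, white_box, sanding_block, pine_offcut, green_strip below 0.2 rad/s); the robot touches nothing.
It fails at once if the tape measure is moved by more than 30 mm (distance of tape_measure from where it was at the start of the episode above 0.03 m).
It fails at once if the pencil is moved by more than 30 mm (distance of pencil from where it was at the start of the episode above 0.03 m).
It also fails if it takes over 120 s, if anything falls off the work surface, if the arm or the gripper's body presses on something with over 40 N, if the wrist force passes 120 N, or if a joint passes its speed limit or range.

## Working session

There is one attempt and no reset: what is moved stays moved. The work goes in short steps, Python scripts to look and compute and a shell command to move; the robot and the scene stay as the last step left them, time stands still between calls to the robot, and variables do not carry over. Pictures are saved under pics/ and viewed, and the job is handed in when it is done.

```bash
ls; mkdir -p pics; python3 - <<'E'
from rig import env
import cv2
print(env.state())
for n in ("scene","top"):
    im=env.camera(n); cv2.imwrite(f"pics/{n}0.png",im[:,:,::-1])
    c=env.get_calibration(n); print(n,c)
E
```

```text
pics
{'clock': 0.0, 'joint_pos': array([-7.23086520e+01,  3.05708726e+00,  9.24925634e+01, -4.79518288e-04,
        8.45671085e+01, -6.81834542e+00]), 'joint_vel': array([-0.02725052, -0.01461038,  0.04581597, -0.07140756, -0.01562778,
        0.02271372]), 'tau': array([ 1.47613631e-03, -3.93679583e+01, -3.70179427e+01, -2.07044008e-05,
        6.93523689e-03,  2.58755300e-06]), 'ee_pos': array([ 0.25919567, -0.56842595,  0.40345959]), 'ee_rot': array([173.41585864,  89.8832399 , 107.92559798]), 'wrist_force': array([ 0.24538934,  0.06859978, -0.74768388]), 'wrist_torque': array([-0.00512051,  0.04631187,  0.00666123]), 'finger_gap': 0.08559935981505866}
scene {'mtx': array([[543.44343583,   0.        , 282.90557531],
       [  0.        , 543.44343583, 202.14270618],
       [  0.        ,   0.        ,   1.        ]]), 'world_from_camera': array([[-0.74053834,  0.30240952, -0.60012619, -0.23635528],
       [-0.67167851, -0.30485992,  0.6752099 ,  0.82382253],
       [ 0.02123548,  0.90311068,  0.42888244,  0.5829079 ],
       [ 0.        ,  0.        ,  0.        ,  1.        ]])}
top {'mtx': array([[446.51937196,   0.        , 278.32162851],
       [  0.        , 446.51937196, 211.79923481],
       [  0.        ,   0.        ,   1.        ]]), 'world_from_camera': array([[ 0.02623481,  0.98354464, -0.17875034,  0.31851549],
       [-0.99964163,  0.02485937, -0.00993063, -0.05850844],
       [-0.00532359,  0.17894681,  0.98384435,  1.02026105],
       [ 0.        ,  0.        ,  0.        ,  1.        ]])}
```

View pics/scene0.png

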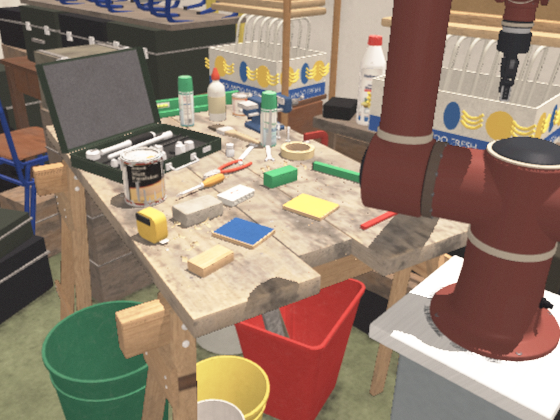

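View pics/top0.png

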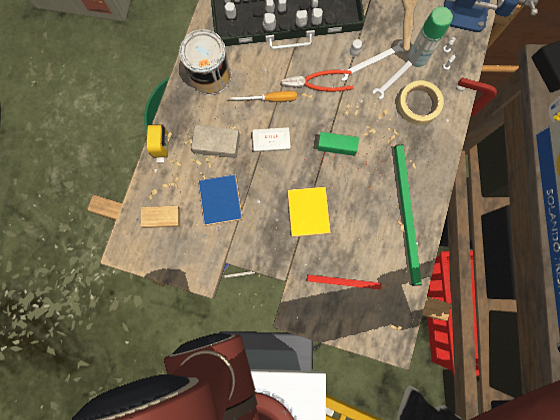

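The top view shows tape (157,140), sanding block (215,140), white box (271,139), green block (338,144), strip (408,213), blue board (220,200), yellow board (309,211), pine (160,216) and pencil (343,282). Next I'll zoom in and mask them.

```bash
python3 - <<'E'
import cv2
im=cv2.imread("pics/top0.png")
cv2.imwrite("pics/z1.png",cv2.resize(im[110:240,130:330],None,fx=4,fy=4,interpolation=cv2.INTER_CUBIC))
cv2.imwrite("pics/z2.png",cv2.resize(im[120:300,280:440],None,fx=3.3,fy=3.3,interpolation=cv2.INTER_CUBIC))
E
```

```text
(no output)
```

View pics/z1.png

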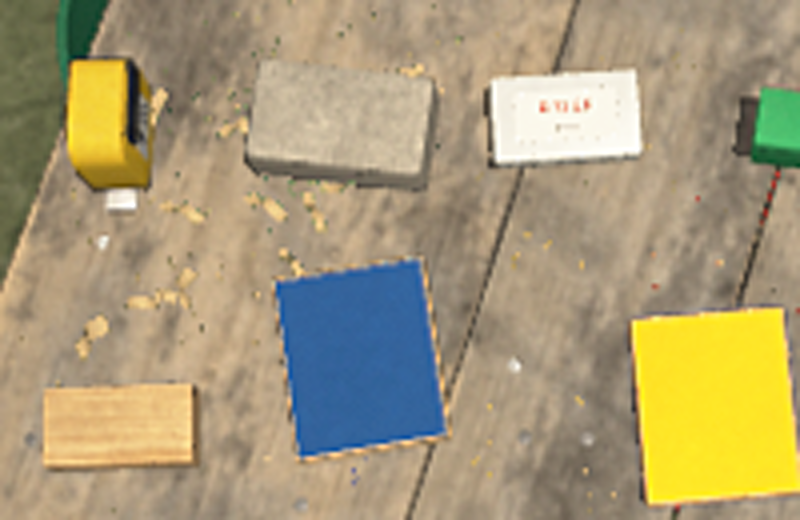

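View pics/z2.png

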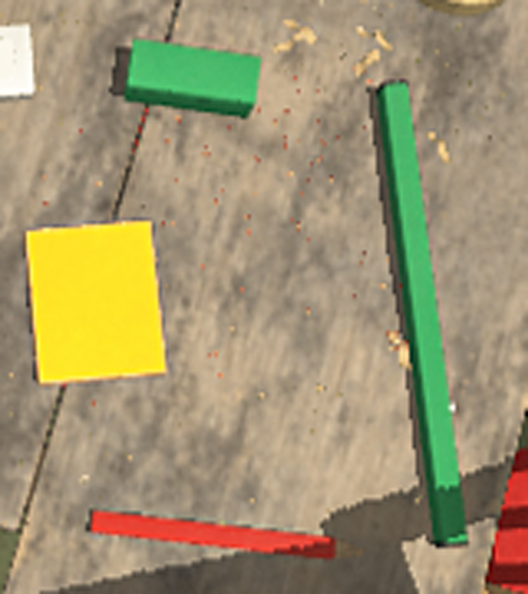

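```bash
cat > h.py <<'E'
import numpy as np, cv2
def ray(env,name,px,z):
    c=env.get_calibration(name);K=c["mtx"];T=c["world_from_camera"]
    px=np.atleast_2d(np.asarray(px,float))
    d=np.c_[(px[:,0]-K[0,2])/K[0,0],-(px[:,1]-K[1,2])/K[1,1],-np.ones(len(px))]@T[:3,:3].T
    o=T[:3,3]; return (o+d*((z-o[2])/d[:,2])[:,None])[:,:2]
def proj(env,name,P):
    c=env.get_calibration(name);K=c["mtx"];T=np.linalg.inv(c["world_from_camera"])
    p=np.atleast_2d(P)@T[:3,:3].T+T[:3,3]
    return np.c_[K[0,0]*p[:,0]/-p[:,2]+K[0,2],K[1,1]*-p[:,1]/-p[:,2]+K[1,2]]
def rect(env,name,im,box,lo,hi,z,mask_out=None):
    """box x0,y0,x1,y1 ; HSV range ; returns centre, long-axis yaw(deg, long axis from world y), sizes"""
    x0,y0,x1,y1=box
    hsv=cv2.cvtColor(cv2.resize(im[y0:y1,x0:x1],None,fx=4,fy=4,interpolation=cv2.INTER_LINEAR),cv2.COLOR_RGB2HSV)
    m=cv2.inRange(hsv,np.array(lo),np.array(hi))
    m=cv2.morphologyEx(m,cv2.MORPH_CLOSE,np.ones((9,9)));m=cv2.morphologyEx(m,cv2.MORPH_OPEN,np.ones((9,9)))
    cs,_=cv2.findContours(m,cv2.RETR_EXTERNAL,cv2.CHAIN_APPROX_NONE)
    c=max(cs,key=cv2.contourArea)[:,0,:].astype(float)
    px=(c+0.5)/4-0.5+[x0,y0]
    w=ray(env,name,px,z)
    r=cv2.minAreaRect((w*1000).astype(np.float32))
    b=cv2.boxPoints(r); e1=b[1]-b[0]; e2=b[2]-b[1]
    L=e1 if np.linalg.norm(e1)>np.linalg.norm(e2) else e2
    yaw=np.degrees(np.arctan2(-L[0],L[1])); yaw=(yaw+90)%180-90
    area=cv2.contourArea((w*1000).astype(np.float32))
    return np.array(r[0])/1000,yaw,sorted(r[1]),area/(r[1][0]*r[1][1]),m
E
python3 - <<'E'
from rig import env
import cv2,numpy as np
im=cv2.imread("pics/top0.png")
h=cv2.cvtColor(im,cv2.COLOR_BGR2HSV)
for n,p in dict(sand=(215,138),sandside=(215,154),wood=(250,170),white=(275,145),gtop=(338,140),gside=(338,151),blue=(220,200),yel=(309,211),pine=(160,214),pineedge=(160,224),strip=(406,213),stripR=(411,213),stripsh=(413,272),pencil=(330,280)).items(): print(n,h[p[1],p[0]])
print(h[120:160:2,215].tolist()); print(h[200:232:2,160].tolist()); print(h[132:158:2,338].tolist());print(h[213,396:420].tolist())
E
```

```text
sand [ 19  53 191]
sandside [ 17  47 103]
wood [ 18  74 182]
white [ 23  13 249]
gtop [ 69 153 187]
gside [ 71 168  91]
blue [105 174 151]
yel [ 27 217 254]
pine [ 18 121 229]
pineedge [ 17 127 233]
strip [ 69 152 186]
stripR [ 68 147 185]
stripsh [ 70 155 102]
pencil [  3 199 233]
[[17, 78, 192], [16, 81, 193], [17, 79, 200], [18, 77, 199], [19, 50, 184], [18, 54, 189], [20, 56, 188], [19, 56, 195], [19, 55, 195], [19, 53, 191], [19, 56, 197], [18, 53, 198], [19, 54, 192], [18, 55, 190], [18, 57, 188], [19, 58, 199], [18, 53, 126], [17, 47, 103], [19, 106, 168], [21, 71, 182]]
[[17, 69, 177], [18, 69, 189], [18, 67, 190], [16, 98, 190], [19, 115, 239], [18, 118, 232], [18, 116, 229], [18, 121, 229], [18, 116, 234], [19, 118, 236], [18, 112, 237], [17, 120, 228], [17, 127, 233], [16, 128, 149], [17, 75, 208], [18, 73, 195]]
[[16, 70, 185], [56, 91, 173], [69, 157, 183], [68, 151, 187], [69, 153, 187], [69, 155, 187], [69, 143, 192], [69, 152, 193], [69, 156, 170], [70, 163, 97], [72, 197, 79], [17, 54, 160], [17, 54, 156]]
[[19, 57, 148], [16, 55, 162], [17, 53, 167], [19, 54, 162], [15, 57, 71], [15, 49, 84], [58, 86, 77], [71, 176, 77], [70, 166, 92], [69, 153, 170], [69, 152, 186], [69, 154, 184], [69, 156, 185], [69, 155, 184], [69, 161, 184], [68, 147, 185], [50, 65, 158], [11, 64, 187], [16, 59, 182], [17, 56, 181], [19, 60, 171], [18, 61, 172], [18, 61, 171], [18, 58, 163]]
```

```bash
cat > m0.py <<'E'
from rig import env
import cv2,numpy as np
from h import *
im=cv2.imread("pics/top0.png")[:,:,::-1].copy()
S=dict(
 blue=((190,165,250,230),(98,110,80),(115,255,255),.010),
 yellow=((280,180,340,245),(22,150,150),(32,255,255),.010),
 green_block=((310,120,365,165),(60,100,135),(80,255,255),.036),
 sanding=((185,118,245,165),(10,25,145),(28,66,225),.036),
 white=((248,120,295,158),(0,0,215),(180,45,255),.020),
 pine=((133,198,185,232),(10,90,190),(24,160,255),.022),
 strip=((385,135,430,292),(60,100,140),(80,255,255),.022),
 strip_all=((385,135,430,292),(60,90,50),(80,255,255),.022),
 pencil=((300,268,388,295),(0,140,140),(8,255,255),.009),
 tape=((140,115,172,165),(18,150,120),(30,255,255),.063))
for n,(b,lo,hi,z) in S.items():
    c,yaw,s,f,m=rect(env,"top",im,b,lo,hi,z)
    print(n,np.round(c,4),"yaw %.1f"%yaw,np.round(s,1),"fill %.2f"%f, "r %.3f"%np.hypot(*c))
E
python3 m0.py
```

```text
blue [0.529  0.0889] yaw -79.0 [ 84.3 104.1] fill 0.97 r 0.536
yellow [ 0.5062 -0.1171] yaw -83.6 [ 88.2 107.7] fill 0.97 r 0.520
green_block [ 0.6659 -0.1822] yaw -7.2 [35.3 90. ] fill 0.95 r 0.690
sanding [0.6723 0.1   ] yaw -5.4 [ 75.8 141. ] fill 0.66 r 0.680
white [ 0.6749 -0.0271] yaw 5.4 [52.1 86.1] fill 0.96 r 0.675
pine [0.4841 0.2228] yaw 3.7 [45.8 84.5] fill 0.97 r 0.533
strip [ 0.5239 -0.341 ] yaw -84.1 [ 16.7 284.8] fill 0.92 r 0.625
strip_all [ 0.5056 -0.34  ] yaw -84.1 [ 22.7 322.2] fill 0.93 r 0.609
pencil [ 0.3472 -0.1972] yaw -5.0 [ 15.7 161. ] fill 0.82 r 0.399
tape [0.6497 0.2291] yaw -85.5 [47.  74.7] fill 0.72 r 0.689
```

```bash
cat > go.py <<'E'
import sys,numpy as np
from rig import env
from scipy.spatial.transform import Rotation as Ro
# usage: go.py x y ztcp yaw : prints tool shift and spin
x,y,z,yaw=map(float,sys.argv[1:5])
s=env.state();R=Ro.from_euler('xyz',s["ee_rot"],degrees=True).as_matrix();p=s["ee_pos"]
jy=np.degrees(np.arctan2(R[1,2],R[0,2]))
d=R.T@(np.array([x,y,z])-p)
dy=(yaw-jy+90)%180-90
print("t %.2f"%s["clock"],"tcp",np.round(p,4),"toolx",np.round(R[:,0],3),"jawyaw %.1f"%jy,"gap %.4f"%s["finger_gap"],"F",np.round(s["wrist_force"],1),"J1 %.0f J6 %.0f"%(s["joint_pos"][0],s["joint_pos"][5]))
print("shift",np.round(d,4),"spin %.1f or %.1f"%(-dy,-dy+(180 if -dy<0 else -180)), "dist %.3f"%np.linalg.norm(d))
E
python3 - <<'E'
from rig import env
import cv2,numpy as np
from h import *
im=cv2.imread("pics/top0.png")[:,:,::-1].copy()
b=cv2.GaussianBlur(im,(5,5),0)
c,yaw,s,f,m=rect(env,"top",b,(185,118,245,165),(10,25,155),(28,63,225),.036); print("sand",c,yaw,s,f)
q=np.array([(262,62),(436,76),(428,175),(247,157)])/4+[130,110]-.5
w=ray(env,"top",q,.036);print(w,w.mean(0))
cv2.imwrite("pics/sm.png",m)
sc=cv2.imread("pics/scene0.png")[:,:,::-1].copy()
for n,bx,lo,hi,z in [("blue",(205,210,280,252),(98,110,60),(115,255,255),.01),("yellow",(275,185,345,225),(22,140,120),(32,255,255),.01),("green",(255,160,305,190),(60,100,130),(85,255,255),.036),("white",(210,180,260,208),(0,0,205),(180,45,255),.02)]:
    c,yaw,s,f,m=rect(env,"scene",sc,bx,lo,hi,z);print(n,np.round(c,4),"%.1f"%yaw,np.round(s,1),"%.2f"%f)
E
python3 go.py 0.666 -0.182 0.28 -7.2
```

```text
sand [0.66502393 0.10419765] -5.55455 [60.244964599609375, 105.45673370361328] 0.9409457972845435
[[0.69749926 0.15047551]
 [0.69139323 0.04895215]
 [0.63152766 0.05102268]
 [0.63974946 0.15567837]] [0.6650424  0.10153218]
blue [0.5313 0.0892] -78.8 [ 81.8 101.9] 0.94
t 0.10 tcp [ 0.2592 -0.5684  0.4036] toolx [-0.001  0.002 -1.   ] jawyaw -65.5 gap 0.0855 F [-0.3  1.2 -0.2] J1 -72 J6 -7
shift [ 0.124   0.5304 -0.1827] spin -58.3 or 121.7 dist 0.575Traceback (most recent call last):
  File "<stdin>", line 12, in <module>
  File "h.py", line 18, in rect
    c=max(cs,key=cv2.contourArea)[:,0,:].astype(float)
      ~~~^^^^^^^^^^^^^^^^^^^^^^^^
ValueError: max() iterable argument is empty
```

View pics/sm.png

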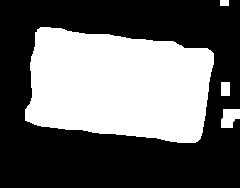

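The mask is a clean quadrilateral, and sanding comes out at about (0.665, 0.103). Blue agrees within 2.5 mm in both views. Moving to the green block.

```bash
python3 -m crank '[[[0.124,0.530,-0.183,-58.3,0.085],[0.124,0.530,-0.183,-58.3,0.085],[0.124,0.530,-0.183,-58.3,0.085],[0.124,0.530,-0.183,-58.3,0.085],[0.124,0.530,-0.183,-58.3,0.085],[0.124,0.530,-0.183,-58.3,0.085],[0.124,0.530,-0.183,-58.3,0.085],[0.124,0.530,-0.183,-58.3,0.085],[0.124,0.530,-0.183,-58.3,0.085],[0.124,0.530,-0.183,-58.3,0.085],[0.124,0.530,-0.183,-58.3,0.085],[0.124,0.530,-0.183,-58.3,0.085]]]'; python3 go.py 0.666 -0.182 0.177 -7.2
```

```text
clock: 1.3
ee_pos: [0.667, -0.1785, 0.278]
ee_rot: [132.6, 89.8, 125.6]
wrist_force: [-0.1, -0.7, -0.1]
finger_gap: 0.0846
t 1.30 tcp [ 0.667  -0.1785  0.278 ] toolx [-0.002  0.003 -1.   ] jawyaw -7.0 gap 0.0846 F [-0.1 -0.7 -0.1] J1 -21 J6 -14
shift [ 0.1009 -0.0039 -0.0003] spin 0.2 or -179.8 dist 0.101
```

```bash
python3 -m crank '[[[0.05,-0.004,0,0,0.085],[0.101,-0.004,0,0,0.085],[0.101,-0.004,0,0,0.085],[0.101,-0.004,0,0,0.085],[0.101,-0.004,0,0,0.025],[0.101,-0.004,0,0,0.025],[0.101,-0.004,0,0,0.025],[0.101,-0.004,0,0,0.025],[0.101,-0.004,0,0,0.025],[0.101,-0.004,0,0,0.025]]]'; python3 go.py 0.530 0.089 0.30 -6.3
```

```text
clock: 2.3
ee_pos: [0.6674, -0.1827, 0.1798]
ee_rot: [56.8, 89.9, 49.8]
wrist_force: [-0.5, -0.3, 7.6]
finger_gap: 0.035
t 2.30 tcp [ 0.6674 -0.1827  0.1798] toolx [ 0.001  0.002 -1.   ] jawyaw -7.0 gap 0.0350 F [-0.5 -0.3  7.6] J1 -21 J6 -15
shift [-0.1199  0.2531 -0.1694] spin -0.7 or 179.3 dist 0.327
```

```bash
python3 -m crank '[[[-0.05,0,0,0,0.025],[-0.10,0,0,-0.7,0.025],[-0.10,0.253,-0.169,-0.7,0.025],[-0.10,0.253,-0.169,-0.7,0.025],[-0.10,0.253,-0.169,-0.7,0.025],[-0.10,0.253,-0.169,-0.7,0.025],[-0.10,0.253,-0.169,-0.7,0.025],[-0.10,0.253,-0.169,-0.7,0.025],[-0.10,0.253,-0.169,-0.7,0.025],[-0.10,0.253,-0.169,-0.7,0.025],[-0.10,0.253,-0.169,-0.7,0.025]]]'; python3 go.py 0.530 0.089 0.192 -6.3
python3 - <<'E'
from rig import env
import cv2
for n in ("scene","top"): cv2.imwrite(f"pics/{n}1.png",env.camera(n)[:,:,::-1])
E
```

```text
clock: 3.4
ee_pos: [0.5308, 0.0883, 0.2803]
ee_rot: [37.8, 89.9, 31.5]
wrist_force: [0.7, -0.2, -0.6]
finger_gap: 0.035
t 3.40 tcp [0.5308 0.0883 0.2803] toolx [ 0.002  0.001 -1.   ] jawyaw -6.3 gap 0.0350 F [ 0.7 -0.2 -0.6] J1 2 J6 8
shift [ 0.0883  0.0005 -0.001 ] spin -0.0 or 180.0 dist 0.088
```

View pics/scene1.png

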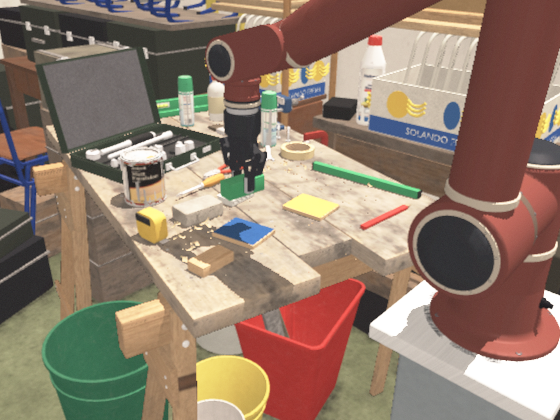

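The scene view shows the green block level in the jaws at (243,187), and everything else in place. Lowering it and letting go.

```bash
python3 -m crank '[[[0.045,0,0,0,0.025],[0.075,0,-0.001,0,0.025],[0.088,0,-0.001,0,0.025],[0.088,0,-0.001,0,0.025],[0.088,0,-0.001,0,0.025],[0.088,0,-0.001,0,0.06],[0.088,0,-0.001,0,0.06],[0.088,0,-0.001,0,0.06],[0.04,0,-0.001,0,0.085],[-0.01,0,-0.001,0,0.085],[-0.02,0,-0.001,0,0.085]]]'; python3 go.py 0.675 -0.027 0.28 5.4
```

```text
clock: 4.6
ee_pos: [0.5322, 0.088, 0.3077]
ee_rot: [13.7, 89.2, 7.3]
wrist_force: [1.1, -0.4, 0.8]
finger_gap: 0.0847
t 4.60 tcp [0.5322 0.088  0.3077] toolx [ 0.014  0.002 -1.   ] jawyaw -6.4 gap 0.0847 F [ 1.1 -0.4  0.8] J1 1 J6 8
shift [ 0.0296 -0.0984  0.1544] spin -11.8 or 168.2 dist 0.185
```

```bash
python3 -m crank '[[[0.0,-0.098,0.154,-11.8,0.085],[0.0,-0.098,0.154,-11.8,0.085],[0.0,-0.098,0.154,-11.8,0.085],[0.0,-0.098,0.154,-11.8,0.085],[0.0,-0.098,0.154,-11.8,0.085],[0.03,-0.098,0.154,-11.8,0.085],[0.03,-0.098,0.154,-11.8,0.085],[0.03,-0.098,0.154,-11.8,0.085],[0.03,-0.098,0.154,-11.8,0.085]]]'
python3 - <<'E'
from rig import env
import cv2
from h import *
im=env.camera("top"); cv2.imwrite("pics/top2.png",im[:,:,::-1])
c,yaw,s,f,m=rect(env,"top",im,(185,160,260,235),(60,100,135),(80,255,255),.046); print("green",c,yaw,s,f)
E
python3 go.py 0.675 -0.027 0.175 5.4
```

```text
clock: 5.5
ee_pos: [0.6745, -0.026, 0.2807]
ee_rot: [0.9, 89.1, 6.4]
wrist_force: [-0.4, -0.1, 1.0]
finger_gap: 0.0849
t 5.55 tcp [ 0.6747 -0.0261  0.2811] toolx [ 0.016  0.002 -1.   ] jawyaw 5.4 gap 0.0850 F [0.5 0.2 0.3] J1 -9 J6 -14
shift [ 0.1061 -0.0009 -0.0016] spin 0.0 or -180.0 dist 0.106Traceback (most recent call last):
  File "<stdin>", line 5, in <module>
  File "h.py", line 18, in rect
    c=max(cs,key=cv2.contourArea)[:,0,:].astype(float)
      ~~~^^^^^^^^^^^^^^^^^^^^^^^^
ValueError: max() iterable argument is empty
```

View pics/top2.png

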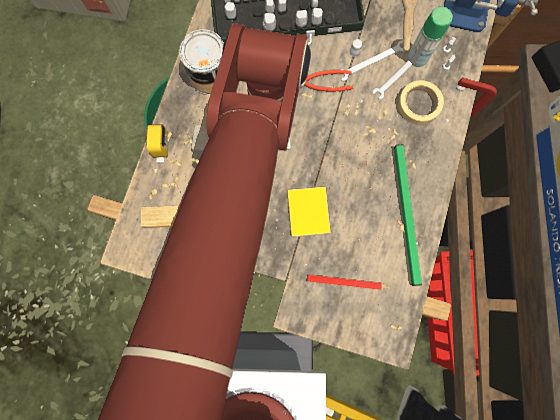

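The arm hides the blue pile from above, so I'll check it in the scene view while moving on.

```bash
python3 -m crank '[[[0.05,-0.001,-0.001,0,0.085],[0.095,-0.001,-0.001,0,0.085],[0.106,-0.001,-0.0015,0,0.085],[0.106,-0.001,-0.0015,0,0.085],[0.106,-0.001,-0.0015,0,0.04],[0.106,-0.001,-0.0015,0,0.04],[0.106,-0.001,-0.0015,0,0.04],[0.106,-0.001,-0.0015,0,0.04],[0.106,-0.001,-0.0015,0,0.04]]]'
python3 - <<'E'
from rig import env
import cv2
from h import *
im=env.camera("scene"); cv2.imwrite("pics/s3.png",im[:,:,::-1])
cv2.imwrite("pics/s3z.png",cv2.resize(im[140:290,130:330,::-1],None,fx=4,fy=4,interpolation=cv2.INTER_CUBIC))
c,yaw,s,f,m=rect(env,"scene",im,(205,195,290,260),(60,100,130),(80,255,255),.046); print("green",c,yaw,s,f)
E
python3 go.py 0.530 0.089 0.28 -6.3
```

```text
clock: 6.45
ee_pos: [0.6768, -0.0273, 0.179]
ee_rot: [-3.7, 88.7, 1.7]
wrist_force: [0.1, -1.3, 7.3]
finger_gap: 0.0503
green [0.49935028 0.1139952 ] -19.47293 [77.04049682617188, 111.76678466796875] 0.6275526641870676
t 6.50 tcp [ 0.6768 -0.0273  0.179 ] toolx [ 0.022  0.001 -1.   ] jawyaw 5.4 gap 0.0502 F [-0.2  0.4  7.5] J1 -9 J6 -14
shift [-0.1042  0.1295 -0.1329] spin 11.7 or -168.3 dist 0.213
```

View pics/s3z.png

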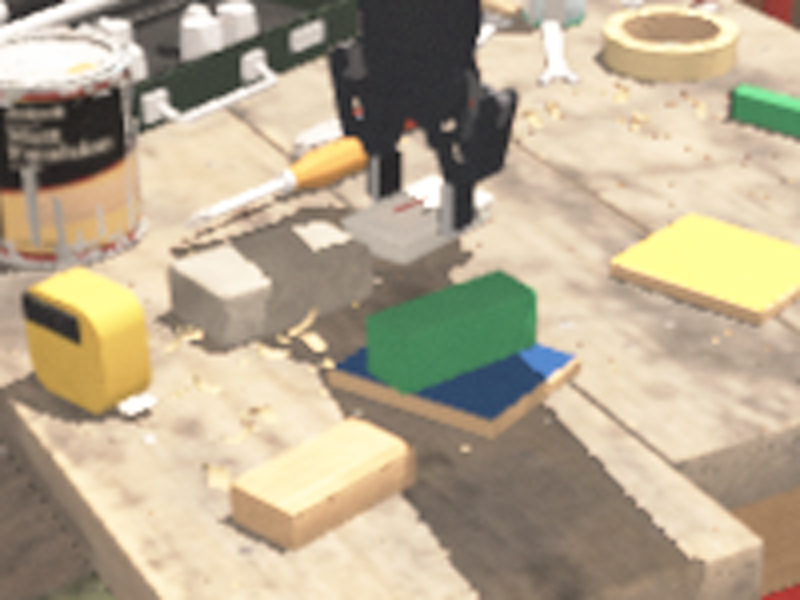

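```bash
sed -i 's/^d=.*/g=p+0.155*R[:,0]; d=R.T@(np.array([x,y,z-0.155])-g); print("grasp pt",np.round(g,4))/' go.py
python3 - <<'E'
from rig import env
from h import *
q=np.array([(367,318),(500,270),(537,290),(407,342)])/4+[130,140]-.4
w=ray(env,"scene",q,.046);print(w,w.mean(0))
E
python3 go.py 0.530 0.089 0.28 -6.3
```

```text
[[0.55190906 0.13483042]
 [0.54278638 0.04283672]
 [0.51039131 0.04636606]
 [0.5163888  0.13860796]] [0.53036889 0.09066029]
grasp pt [ 0.6803 -0.0272  0.0241]
t 6.50 tcp [ 0.6768 -0.0273  0.179 ] toolx [ 0.022  0.001 -1.   ] jawyaw 5.4 gap 0.0502 F [-0.2  0.4  7.5] J1 -9 J6 -14
shift [-0.1042  0.1297 -0.1363] spin 11.7 or -168.3 dist 0.215
```

Green block's top measures at (0.530, 0.091), which is on the board's centre. White box is gripped (gap 50 mm). Carrying it over.

```bash
python3 -m crank '[[[-0.05,0,0,0,0.04],[-0.10,0,0,0,0.04],[-0.104,0.13,-0.136,11.7,0.04],[-0.104,0.13,-0.136,11.7,0.04],[-0.104,0.13,-0.136,11.7,0.04],[-0.104,0.13,-0.136,11.7,0.04],[-0.104,0.13,-0.136,11.7,0.04],[-0.104,0.13,-0.136,11.7,0.04],[-0.104,0.13,-0.136,11.7,0.04]]]'
python3 - <<'E'
from rig import env
import cv2
im=env.camera("scene")
cv2.imwrite("pics/s4z.png",cv2.resize(im[120:270,150:350,::-1],None,fx=4,fy=4,interpolation=cv2.INTER_CUBIC))
E
python3 go.py 0.530 0.0895 0.227 -6.3
```

```text
clock: 7.4
ee_pos: [0.5276, 0.0888, 0.2808]
ee_rot: [7.4, 88.6, 1.1]
wrist_force: [0.2, -0.1, -0.8]
finger_gap: 0.0507
grasp pt [0.5315 0.0887 0.1256]
t 7.45 tcp [0.5278 0.0886 0.2806] toolx [ 0.024  0.001 -1.   ] jawyaw -6.3 gap 0.0502 F [ 0.  -0.6 -0.6] J1 2 J6 8
shift [ 0.0535  0.0005 -0.0028] spin -0.0 or 180.0 dist 0.054
```

View pics/s4z.png

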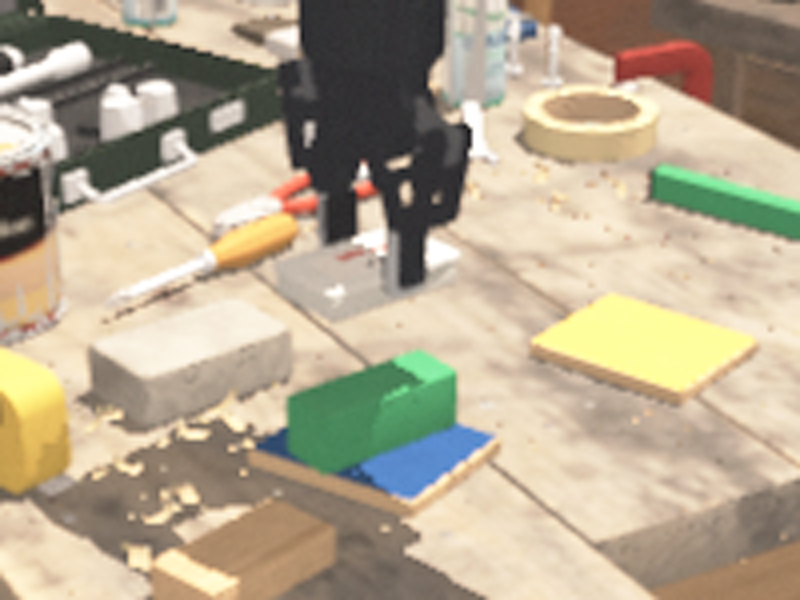

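White box is level in the jaws at about (240,187); the green block sits upright on blue. Placing the box.

```bash
python3 -m crank '[[[0.035,0,-0.002,0,0.04],[0.053,0,-0.003,0,0.04],[0.053,0,-0.003,0,0.04],[0.053,0,-0.003,0,0.04],[0.053,0,-0.003,0,0.07],[0.053,0,-0.003,0,0.075],[0.053,0,-0.003,0,0.085],[0.02,0,-0.003,0,0.085],[-0.02,0,-0.003,0,0.085],[-0.02,0,-0.003,0,0.085],[-0.02,0,-0.003,0,0.085],[-0.02,0,-0.003,0,0.085]]]'; python3 go.py 0.665 0.103 0.28 -5.5
```

```text
clock: 8.65
ee_pos: [0.5239, 0.0889, 0.2996]
ee_rot: [7.5, 88.7, 1.2]
wrist_force: [-0.4, 0.2, -0.8]
finger_gap: 0.0849
grasp pt [0.5274 0.089  0.1447]
t 8.65 tcp [0.5239 0.0889 0.2996] toolx [ 0.023  0.    -1.   ] jawyaw -6.3 gap 0.0849 F [-0.4  0.2 -0.8] J1 2 J6 8
shift [0.0228 0.029  0.1348] spin -0.8 or 179.2 dist 0.140
```

```bash
python3 -m crank '[[[0.02,0.014,0.135,-0.8,0.085],[0.023,0.014,0.135,-0.8,0.085],[0.023,0.014,0.135,-0.8,0.085],[0.023,0.014,0.135,-0.8,0.085],[0.023,0.014,0.135,-0.8,0.085],[0.023,0.014,0.135,-0.8,0.085],[0.023,0.014,0.135,-0.8,0.085]]]'; python3 go.py 0.665 0.103 0.177 -5.5; python3 - <<'E'
from rig import env
import cv2
im=env.camera("scene")
cv2.imwrite("pics/s5z.png",cv2.resize(im[120:270,150:350,::-1],None,fx=4,fy=4,interpolation=cv2.INTER_CUBIC))
E
```

```text
clock: 9.35
ee_pos: [0.6591, 0.0882, 0.2798]
ee_rot: [6.8, 88.7, 1.3]
wrist_force: [0.7, -0.3, 0.4]
finger_gap: 0.0852
grasp pt [0.6625 0.0882 0.1249]
t 9.35 tcp [0.6591 0.0882 0.2798] toolx [ 0.022  0.    -1.   ] jawyaw -5.5 gap 0.0852 F [ 0.7 -0.3  0.4] J1 1 J6 7
shift [ 0.1029  0.0147 -0.0012] spin -0.0 or 180.0 dist 0.104
```

View pics/s5z.png

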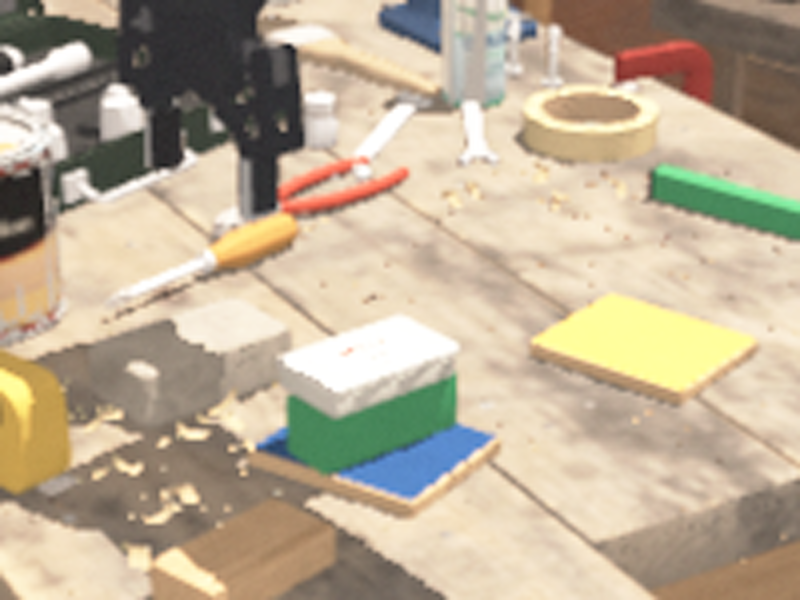

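The white box sits flat on the green block, at about (242,212). Next I'll grip the sanding block and lift it in the same call.

```bash
python3 -m crank '[[[0.03,0.015,-0.001,0,0.085],[0.07,0.015,-0.001,0,0.085],[0.103,0.015,-0.001,0,0.085],[0.103,0.015,-0.001,0,0.085],[0.103,0.015,-0.001,0,0.05],[0.103,0.015,-0.001,0,0.05],[0.103,0.015,-0.001,0,0.05],[0.103,0.015,-0.001,0,0.05],[0.103,0.015,-0.001,0,0.05]]]'; python3 go.py 0.506 -0.117 0.28 -6.3
```

```text
clock: 10.3
ee_pos: [0.6634, 0.1032, 0.1806]
ee_rot: [6.9, 88.4, 1.4]
wrist_force: [-0.0, -0.2, 7.5]
finger_gap: 0.0609
grasp pt [0.6677 0.1034 0.0257]
t 10.30 tcp [0.6634 0.1032 0.1806] toolx [ 0.028  0.001 -1.   ] jawyaw -5.5 gap 0.0609 F [-0.  -0.2  7.5] J1 3 J6 8
shift [-0.1039 -0.2345 -0.137 ] spin 0.8 or -179.2 dist 0.291
```

```bash
python3 -m crank '[[[-0.05,0,0,0,0.05],[-0.10,0,0,0,0.05],[-0.104,-0.235,-0.137,0.8,0.05],[-0.104,-0.235,-0.137,0.8,0.05],[-0.104,-0.235,-0.137,0.8,0.05],[-0.104,-0.235,-0.137,0.8,0.05],[-0.104,-0.235,-0.137,0.8,0.05],[-0.104,-0.235,-0.137,0.8,0.05],[-0.104,-0.235,-0.137,0.8,0.05],[-0.104,-0.235,-0.137,0.8,0.05],[-0.104,-0.235,-0.137,0.8,0.05]]]'; python3 go.py 0.506 -0.117 0.193 -6.3
```

```text
clock: 11.4
ee_pos: [0.5022, -0.1169, 0.2804]
ee_rot: [7.9, 88.4, 1.7]
wrist_force: [0.8, 0.2, -1.3]
finger_gap: 0.0608
grasp pt [ 0.5066 -0.1168  0.1255]
t 11.40 tcp [ 0.5022 -0.1169  0.2804] toolx [ 0.029  0.001 -1.   ] jawyaw -6.3 gap 0.0608 F [ 0.8  0.2 -1.3] J1 -22 J6 -15
shift [ 0.0874 -0.0006 -0.003 ] spin 0.0 or -180.0 dist 0.087
```

```bash
python3 -m crank '[[[0.045,0,-0.001,0,0.05],[0.075,0,-0.003,0,0.05],[0.087,0,-0.003,0,0.05],[0.087,0,-0.003,0,0.05],[0.087,0,-0.003,0,0.05],[0.087,0,-0.003,0,0.085],[0.087,0,-0.003,0,0.085],[0.087,0,-0.003,0,0.085],[0.04,0,-0.003,0,0.085],[0,0,-0.003,0,0.085],[0,0,-0.003,0,0.085],[0,0,-0.003,0,0.085]]]'; python3 go.py 0.484 0.223 0.30 3.7;  python3 - <<'E'
from rig import env
import cv2
im=env.camera("scene")
cv2.imwrite("pics/s6z.png",cv2.resize(im[120:270,150:350,::-1],None,fx=4,fy=4,interpolation=cv2.INTER_CUBIC))
E
```

```text
clock: 12.6
ee_pos: [0.4996, -0.1169, 0.2821]
ee_rot: [5.2, 88.2, -1.1]
wrist_force: [0.2, 0.2, -1.0]
finger_gap: 0.0851
grasp pt [ 0.5046 -0.117   0.1272]
t 12.60 tcp [ 0.4996 -0.1169  0.2821] toolx [ 0.032 -0.001 -0.999] jawyaw -6.3 gap 0.0851 F [ 0.2  0.2 -1. ] J1 -22 J6 -16
shift [-0.0186  0.3357 -0.057 ] spin -10.0 or 170.0 dist 0.341
```

View pics/s6z.png

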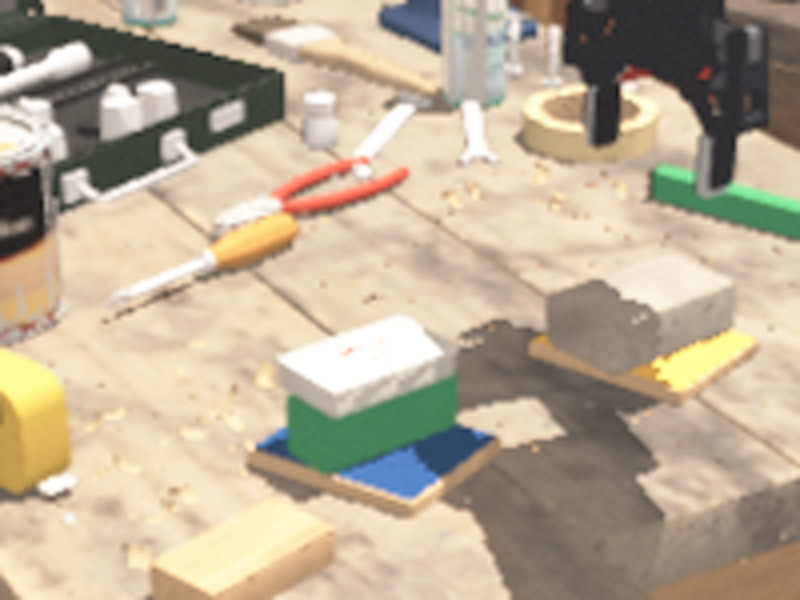

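The sanding block lies flat on yellow, around (311,197). Pine next.

```bash
python3 -m crank '[[[-0.019,0.336,-0.057,-10,0.085],[-0.019,0.336,-0.057,-10,0.085],[-0.019,0.336,-0.057,-10,0.085],[-0.019,0.336,-0.057,-10,0.085],[-0.019,0.336,-0.057,-10,0.085],[-0.019,0.336,-0.057,-10,0.085],[-0.019,0.336,-0.057,-10,0.085],[-0.019,0.336,-0.057,-10,0.085],[-0.019,0.336,-0.057,-10,0.085],[-0.019,0.336,-0.057,-10,0.085],[-0.019,0.336,-0.057,-10,0.085]]]'; python3 go.py 0.484 0.223 0.175 3.7
```

```text
clock: 13.75
ee_pos: [0.4785, 0.2224, 0.2981]
ee_rot: [-3.7, 88.4, -0.0]
wrist_force: [0.1, -0.3, -1.0]
finger_gap: 0.0849
grasp pt [0.4827 0.2224 0.1432]
t 13.75 tcp [0.4785 0.2224 0.2981] toolx [ 0.027 -0.    -1.   ] jawyaw 3.6 gap 0.0849 F [ 0.1 -0.3 -1. ] J1 17 J6 13
shift [ 0.1231  0.0008 -0.0021] spin -0.1 or 179.9 dist 0.123
```

```bash
python3 -m crank '[[[0.05,0.001,-0.001,0,0.085],[0.10,0.001,-0.002,0,0.085],[0.123,0.001,-0.002,0,0.085],[0.123,0.001,-0.002,0,0.085],[0.123,0.001,-0.002,0,0.035],[0.123,0.001,-0.002,0,0.035],[0.123,0.001,-0.002,0,0.035],[0.123,0.001,-0.002,0,0.035],[0.123,0.001,-0.002,0,0.035]]]'; python3 go.py 0.506 -0.117 0.30 -6.3
```

```text
clock: 14.65
ee_pos: [0.4814, 0.2237, 0.1781]
ee_rot: [-1.3, 88.1, 2.3]
wrist_force: [0.0, -1.0, 7.0]
finger_gap: 0.0432
grasp pt [0.4865 0.2239 0.0232]
t 14.65 tcp [0.4814 0.2237 0.1781] toolx [ 0.033  0.001 -0.999] jawyaw 3.6 gap 0.0432 F [ 0. -1.  7.] J1 17 J6 14
shift [-0.1216 -0.3415  0.0019] spin 9.9 or -170.1 dist 0.363
```

```bash
python3 -m crank '[[[-0.05,0,0,0,0.035],[-0.10,0,0,0,0.035],[-0.122,-0.341,0.002,9.9,0.035],[-0.122,-0.341,0.002,9.9,0.035],[-0.122,-0.341,0.002,9.9,0.035],[-0.122,-0.341,0.002,9.9,0.035],[-0.122,-0.341,0.002,9.9,0.035],[-0.122,-0.341,0.002,9.9,0.035],[-0.122,-0.341,0.002,9.9,0.035],[-0.122,-0.341,0.002,9.9,0.035],[-0.122,-0.341,0.002,9.9,0.035],[-0.122,-0.341,0.002,9.9,0.035]]]'; python3 go.py 0.506 -0.117 0.226 -6.3
```

```text
clock: 15.85
ee_pos: [0.5008, -0.1158, 0.3003]
ee_rot: [9.5, 88.1, 3.3]
wrist_force: [-0.1, 0.4, -0.8]
finger_gap: 0.0438
grasp pt [ 0.5058 -0.1155  0.1454]
t 15.85 tcp [ 0.5008 -0.1158  0.3003] toolx [ 0.033  0.002 -0.999] jawyaw -6.2 gap 0.0438 F [-0.1  0.4 -0.8] J1 -21 J6 -15
shift [ 0.0743 -0.0019 -0.0021] spin 0.1 or -179.9 dist 0.074
```

```bash
python3 - <<'E'
from rig import env
import cv2
im=env.camera("scene")
cv2.imwrite("pics/s7z.png",cv2.resize(im[90:240,200:400,::-1],None,fx=4,fy=4,interpolation=cv2.INTER_CUBIC))
E
python3 -m crank '[[[0.045,-0.002,-0.001,0,0.035],[0.065,-0.002,-0.002,0,0.035],[0.074,-0.002,-0.002,0,0.035],[0.074,-0.002,-0.002,0,0.035],[0.074,-0.002,-0.002,0,0.035],[0.074,-0.002,-0.002,0,0.07],[0.074,-0.002,-0.002,0,0.07],[0.074,-0.002,-0.002,0,0.08],[0.03,-0.002,-0.002,0,0.085],[0,-0.002,-0.002,0,0.085],[0,-0.002,-0.002,0,0.085],[0,-0.002,-0.002,0,0.085]]]'; python3 go.py 0.505 -0.343 0.28 -84.1;  python3 - <<'E'
from rig import env
import cv2
im=env.camera("scene")
cv2.imwrite("pics/s8z.png",cv2.resize(im[120:270,200:400,::-1],None,fx=4,fy=4,interpolation=cv2.INTER_CUBIC))
E
```

```text
clock: 17.1
ee_pos: [0.4988, -0.1173, 0.3011]
ee_rot: [7.8, 88.0, 1.6]
wrist_force: [-0.5, -0.6, -1.0]
finger_gap: 0.0851
grasp pt [ 0.5042 -0.1172  0.1462]
t 17.10 tcp [ 0.4988 -0.1173  0.3011] toolx [ 0.035  0.001 -0.999] jawyaw -6.2 gap 0.0851 F [-0.5 -0.6 -1. ] J1 -22 J6 -16
shift [ 0.021  -0.2245  0.0244] spin 77.9 or -102.1 dist 0.227
```

View pics/s7z.png

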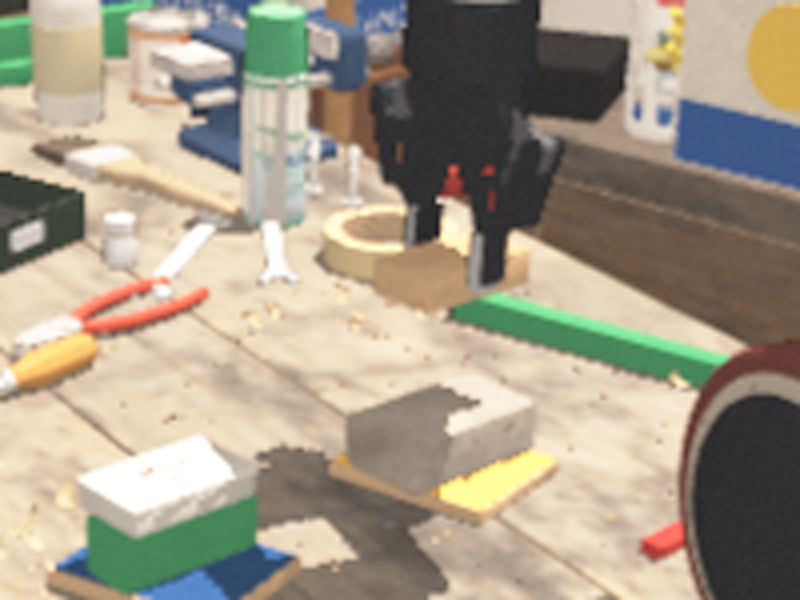

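View pics/s8z.png

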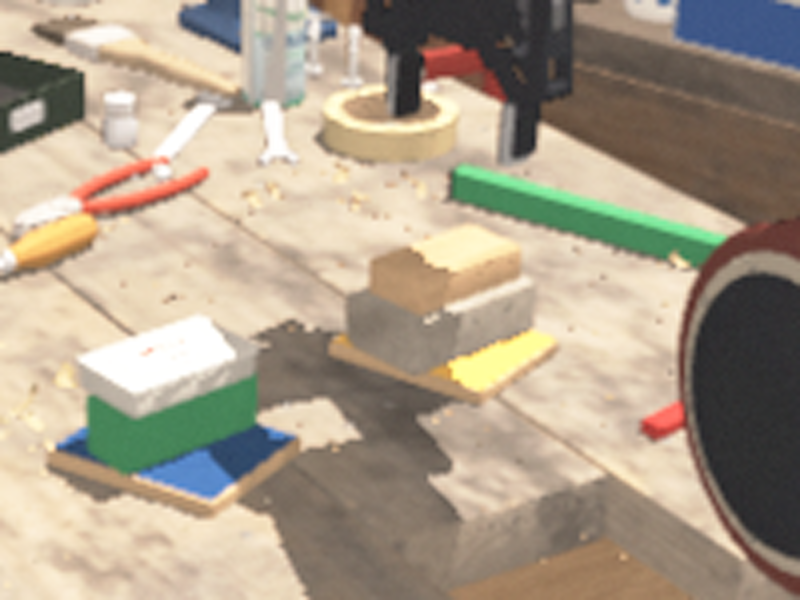

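Pine sits flat on the sanding block, about (313,185), and the blue pile is good. Going above the strip, high, with the jaw turned. I also want to work out the roughly 2° tool tilt before gripping the strip.

```bash
python3 -m crank '[[[-0.05,0,0.024,0,0.085],[-0.06,-0.224,0.024,77.9,0.085],[-0.06,-0.224,0.024,77.9,0.085],[-0.06,-0.224,0.024,77.9,0.085],[-0.06,-0.224,0.024,77.9,0.085],[-0.06,-0.224,0.024,77.9,0.085],[-0.06,-0.224,0.024,77.9,0.085],[-0.06,-0.224,0.024,77.9,0.085],[-0.06,-0.224,0.024,77.9,0.085],[-0.06,-0.224,0.024,77.9,0.085],[-0.06,-0.224,0.024,77.9,0.085],[-0.06,-0.224,0.024,77.9,0.085]]]'; python3 -m crank '[[[0.05,0,0,0,0.085],[0.09,0,0,0,0.085]]]';python3 go.py 0.505 -0.343 0.30 -84.1; python3 -m crank '[[[0,0,0,0,0.085],[0,0,0,0,0.085],[0,0,0,0,0.085]]]';python3 go.py 0.505 -0.343 0.30 -84.1
```

```text
clock: 18.35
ee_pos: [0.4959, -0.3424, 0.3574]
ee_rot: [91.2, 88.3, 7.3]
wrist_force: [0.9, 0.4, 0.0]
finger_gap: 0.0852
clock: 18.55
ee_pos: [0.4988, -0.3421, 0.2669]
ee_rot: [88.1, 88.2, 4.3]
wrist_force: [-1.0, -0.4, -0.2]
finger_gap: 0.0847
grasp pt [ 0.5037 -0.3417  0.112 ]
t 18.55 tcp [ 0.4988 -0.3421  0.2669] toolx [ 0.032  0.002 -1.   ] jawyaw -83.8 gap 0.0847 F [-1.  -0.4 -0.2] J1 -42 J6 42
shift [-0.033   0.0022  0.0014] spin 0.3 or -179.7 dist 0.033
clock: 18.85
ee_pos: [0.4996, -0.3428, 0.2697]
ee_rot: [83.0, 88.0, -0.7]
wrist_force: [1.1, -0.2, 0.7]
finger_gap: 0.0852
grasp pt [ 0.505  -0.3429  0.1148]
t 18.85 tcp [ 0.4996 -0.3428  0.2697] toolx [ 0.035 -0.    -0.999] jawyaw -83.7 gap 0.0852 F [ 1.1 -0.2  0.7] J1 -42 J6 42
shift [-0.0302  0.001   0.0003] spin 0.4 or -179.6 dist 0.030
```

```bash
python3 -m crank '[[[-0.05,0,0,0,0.085]]]';python3 go.py 0.505 -0.343 0.30 -84.1|tail -2|head -1; python3 -m crank '[[[-0.05,0,0,0,0.085]]]';python3 go.py 0.505 -0.343 0.30 -84.1|tail -2|head -1;  python3 -m crank '[[[0,0,0,0,0.085],[0,0,0,0,0.085],[0,0,0,0,0.085]]]';python3 go.py 0.505 -0.343 0.30 -84.1;
```

```text
clock: 18.95
ee_pos: [0.4966, -0.3416, 0.3124]
ee_rot: [97.9, 88.4, 14.2]
wrist_force: [0.7, -0.2, -1.5]
finger_gap: 0.085
t 18.95 tcp [ 0.4966 -0.3416  0.3124] toolx [ 0.027  0.007 -1.   ] jawyaw -83.7 gap 0.0850 F [ 0.7 -0.2 -1.5] J1 -42 J6 42
clock: 19.05
ee_pos: [0.4953, -0.342, 0.3656]
ee_rot: [94.9, 88.4, 11.2]
wrist_force: [0.6, -0.8, -0.0]
finger_gap: 0.0851
t 19.05 tcp [ 0.4953 -0.342   0.3656] toolx [ 0.028  0.006 -1.   ] jawyaw -83.6 gap 0.0851 F [ 0.6 -0.8 -0. ] J1 -42 J6 41
clock: 19.35
ee_pos: [0.4953, -0.342, 0.3665]
ee_rot: [92.5, 88.3, 8.9]
wrist_force: [-0.1, 0.8, -0.3]
finger_gap: 0.0851
grasp pt [ 0.4998 -0.3413  0.2116]
t 19.35 tcp [ 0.4953 -0.342   0.3665] toolx [ 0.029  0.005 -1.   ] jawyaw -83.6 gap 0.0851 F [-0.1  0.8 -0.3] J1 -42 J6 41
shift [0.0667 0.003  0.0024] spin 0.5 or -179.5 dist 0.067
```

```bash
python3 -m crank '[[[0.05,0,0,0,0.085]]]';python3 go.py 0.505 -0.343 0.30 -84.1|tail -2|head -1; python3 -m crank '[[[0,0,0,0,0.085]]]'; python3 go.py 0.505 -0.343 0.30 -84.1|tail -2|head -1;  python3 -m crank '[[[0,0,0,0,0.085],[0,0,0,0,0.085],[0,0,0,0,0.085]]]';python3 go.py 0.505 -0.343 0.30 -84.1;
```

```text
clock: 19.45
ee_pos: [0.4986, -0.3435, 0.3237]
ee_rot: [75.9, 87.7, -7.7]
wrist_force: [0.5, -0.9, 0.3]
finger_gap: 0.0851
t 19.45 tcp [ 0.4986 -0.3435  0.3237] toolx [ 0.04  -0.005 -0.999] jawyaw -83.6 gap 0.0851 F [ 0.5 -0.9  0.3] J1 -42 J6 41
clock: 19.55
ee_pos: [0.496, -0.3411, 0.3136]
ee_rot: [97.6, 88.4, 14.0]
wrist_force: [-0.6, 0.3, -2.5]
finger_gap: 0.0851
t 19.55 tcp [ 0.496  -0.3411  0.3136] toolx [ 0.027  0.007 -1.   ] jawyaw -83.6 gap 0.0851 F [-0.6  0.3 -2.5] J1 -42 J6 41
clock: 19.85
ee_pos: [0.4963, -0.3414, 0.315]
ee_rot: [94.5, 88.4, 10.9]
wrist_force: [-0.3, 0.2, -0.9]
finger_gap: 0.0846
grasp pt [ 0.5006 -0.3405  0.1601]
t 19.85 tcp [ 0.4963 -0.3414  0.315 ] toolx [ 0.028  0.005 -1.   ] jawyaw -83.6 gap 0.0846 F [-0.3  0.2 -0.9] J1 -42 J6 41
shift [0.0152 0.0036 0.003 ] spin 0.5 or -179.5 dist 0.016
```

One-row upward starts shift the tilt by −0.011 along the arm's radial direction, so I'll null it over y≈0, where the radial is +x.

```bash
python3 go.py 0.52 -0.05 0.315 -83.6
```

```text
grasp pt [ 0.5006 -0.3405  0.1601]
t 19.85 tcp [ 0.4963 -0.3414  0.315 ] toolx [ 0.028  0.005 -1.   ] jawyaw -83.6 gap 0.0846 F [-0.3  0.2 -0.9] J1 -42 J6 41
shift [ 0.0022  0.0515 -0.2866] spin -0.0 or 180.0 dist 0.291
```

```bash
python3 -m crank '[[[0,0.05,-0.40,0,0.085],[0,0.05,-0.40,0,0.085],[0,0.05,-0.40,0,0.085],[0,0.05,-0.40,0,0.085],[0,0.05,-0.40,0,0.085],[0,0.05,-0.40,0,0.085],[0,0.05,-0.40,0,0.085],[0,0.05,-0.40,0,0.085],[0,0.05,-0.40,0,0.085],[0,0.05,-0.40,0,0.085]]]'; python3 go.py 0.505 -0.343 0.30 -84.1|tail -2|head -1
python3 -m crank '[[[-0.05,0,0,0,0.085]]]'; python3 -m crank '[[[0,0,0,0,0.085],[0,0,0,0,0.085],[0,0,0,0,0.085]]]';python3 go.py 0.505 -0.343 0.30 -84.1|tail -2|head -1
python3 -m crank '[[[-0.05,0,0,0,0.085]]]'; python3 -m crank '[[[0,0,0,0,0.085],[0,0,0,0,0.085],[0,0,0,0,0.085]]]';python3 go.py 0.505 -0.343 0.30 -84.1
```

```text
clock: 20.85
ee_pos: [0.5017, 0.0628, 0.3188]
ee_rot: [92.9, 88.2, 9.4]
wrist_force: [-0.5, 0.4, 0.3]
finger_gap: 0.085
t 20.85 tcp [0.5017 0.0628 0.3188] toolx [ 0.03   0.005 -1.   ] jawyaw -83.4 gap 0.0850 F [-0.5  0.4  0.3] J1 -1 J6 82
clock: 20.95
ee_pos: [0.4982, 0.0619, 0.3606]
ee_rot: [100.1, 89.0, 16.6]
wrist_force: [0.9, -0.3, 0.3]
finger_gap: 0.085
clock: 21.25
ee_pos: [0.4982, 0.0607, 0.3603]
ee_rot: [99.6, 89.1, 16.0]
wrist_force: [0.2, 0.3, -0.4]
finger_gap: 0.0851
t 21.25 tcp [0.4982 0.0607 0.3603] toolx [ 0.016  0.005 -1.   ] jawyaw -83.6 gap 0.0851 F [ 0.2  0.3 -0.4] J1 -2 J6 82
clock: 21.35
ee_pos: [0.4954, 0.0596, 0.4011]
ee_rot: [-159.4, 89.7, 116.9]
wrist_force: [0.2, 0.0, -0.5]
finger_gap: 0.0851
clock: 21.65
ee_pos: [0.4952, 0.0592, 0.3997]
ee_rot: [-144.0, 89.6, 132.3]
wrist_force: [-0.1, 0.3, -1.0]
finger_gap: 0.0852
grasp pt [0.4945 0.06   0.2447]
t 21.65 tcp [0.4952 0.0592 0.3997] toolx [-0.005  0.005 -1.   ] jawyaw -83.7 gap 0.0852 F [-0.1  0.3 -1. ] J1 -2 J6 82
shift [ 0.0976 -0.0333  0.4023] spin 0.4 or -179.6 dist 0.415
```

Tilt is now within 0.4°. Back over the strip.

```bash
python3 -m crank '[[[0.03,-0.033,0.402,0.4,0.085],[0.06,-0.033,0.402,0.4,0.085],[0.09,-0.033,0.402,0.4,0.085],[0.09,-0.033,0.402,0.4,0.085],[0.09,-0.033,0.402,0.4,0.085],[0.09,-0.033,0.402,0.4,0.085],[0.09,-0.033,0.402,0.4,0.085],[0.09,-0.033,0.402,0.4,0.085],[0.09,-0.033,0.402,0.4,0.085],[0.09,-0.033,0.402,0.4,0.085],[0.09,-0.033,0.402,0.4,0.085],[0.09,-0.033,0.402,0.4,0.085]]]'; python3 go.py 0.505 -0.343 0.178 -84.1
python3 - <<'E'
from rig import env
import cv2
from h import *
im=env.camera("top"); cv2.imwrite("pics/top9.png",im[:,:,::-1])
for n,b,lo,hi,z in [("white",(185,150,260,235),(0,0,200),(180,50,255),.066),("pine",(270,170,345,245),(10,85,170),(24,170,255),.068)]:
    c,yaw,s,f,m=rect(env,"top",im,b,lo,hi,z); print(n,np.round(c,4),"%.1f"%yaw,np.round(s,1),"%.2f"%f)
E
```

```text
clock: 22.85
ee_pos: [0.5063, -0.3421, 0.3079]
ee_rot: [-146.3, 89.6, 129.7]
wrist_force: [-0.2, 0.3, -0.5]
finger_gap: 0.0851
grasp pt [ 0.5056 -0.3413  0.1529]
t 22.85 tcp [ 0.5063 -0.3421  0.3079] toolx [-0.004  0.005 -1.   ] jawyaw -84.0 gap 0.0851 F [-0.2  0.3 -0.5] J1 -41 J6 43
shift [ 0.1299 -0.0003  0.0024] spin 0.1 or -179.9 dist 0.130
white [0.5318 0.0895] -6.2 [53.1 87.9] 0.95
pine [ 0.5122 -0.0904] -12.6 [54.1 56.9] 0.63
```

View pics/top9.png

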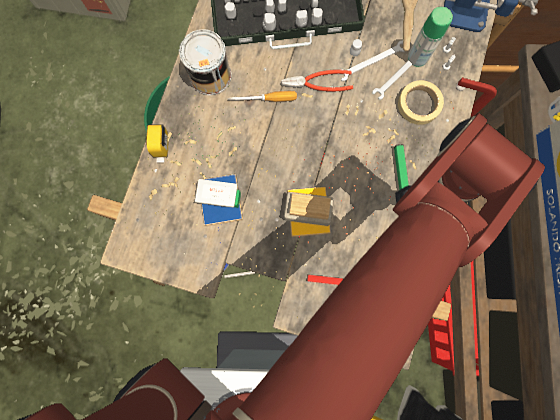

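White box is at (0.532, 0.0895) in the top view; the pine is half in shadow at (308,206). I'll measure it with a hue mask and grip the strip.

```bash
python3 - <<'E'
from rig import env
import cv2
from h import *
im=cv2.imread("pics/top9.png")[:,:,::-1].copy()
c,yaw,s,f,m=rect(env,"top",im,(275,180,340,230),(8,88,60),(22,190,255),.068); print("pine",np.round(c,4),"%.1f"%yaw,np.round(s,1),"%.2f"%f)
cv2.imwrite("pics/pm.png",np.hstack([m,cv2.cvtColor(cv2.resize(im[180:230,275:340],None,fx=4,fy=4),cv2.COLOR_RGB2GRAY)]))
E
python3 -m crank '[[[0.05,0,0.002,0,0.085],[0.10,0,0.0025,0,0.085],[0.131,0,0.0025,0,0.085],[0.131,0,0.0025,0,0.05],[0.131,0,0.0025,0,0.01],[0.131,0,0.0025,0,0.01],[0.131,0,0.0025,0,0.01],[0.131,0,0.0025,0,0.01],[0.131,0,0.0025,0,0.01],[0.131,0,0.0025,0,0.01]]]'; python3 go.py 0.518 -0.014 0.32 -6.3
```

```text
pine [ 0.5079 -0.1166] -6.0 [52.6 86.3] 0.95
clock: 23.9
ee_pos: [0.5072, -0.3447, 0.1801]
ee_rot: [-173.1, 89.9, 102.9]
wrist_force: [-1.0, 1.4, 6.6]
finger_gap: 0.017
grasp pt [ 0.5071 -0.3443  0.0251]
t 23.90 tcp [ 0.5072 -0.3447  0.1801] toolx [-0.001  0.002 -1.   ] jawyaw -84.0 gap 0.0170 F [-1.   1.4  6.6] J1 -41 J6 43
shift [-0.1391  0.0453 -0.3277] spin -77.7 or 102.3 dist 0.359
```

View pics/pm.png

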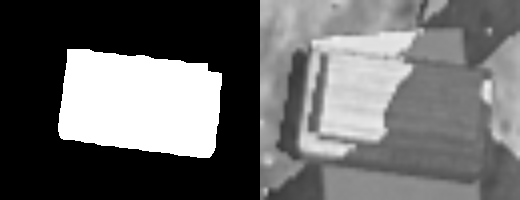

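Pine is at (0.508, −0.117), and the strip is gripped (gap 17 mm). Lift, travel, then turn over the piles.

```bash
python3 -m crank '[[[-0.04,0,0,0,0.01],[-0.09,0,0,0,0.01],[-0.139,0,0,0,0.01],[-0.139,0.045,-0.328,0,0.01],[-0.139,0.045,-0.328,0,0.01],[-0.139,0.045,-0.328,0,0.01],[-0.139,0.045,-0.328,0,0.01],[-0.139,0.045,-0.328,0,0.01],[-0.139,0.045,-0.328,0,0.01],[-0.139,0.045,-0.328,0,0.01],[-0.139,0.045,-0.328,0,0.01],[-0.139,0.045,-0.328,0,0.01]]]'; python3 go.py 0.5195 -0.014 0.32 -6.9;  python3 - <<'E'
from rig import env
import cv2
im=env.camera("scene"); cv2.imwrite("pics/s10.png",im[:,:,::-1])
E
```

```text
clock: 25.1
ee_pos: [0.5176, -0.0135, 0.3201]
ee_rot: [177.2, 89.9, 93.3]
wrist_force: [-0.1, -0.4, -1.8]
finger_gap: 0.0167
grasp pt [ 0.5176 -0.0133  0.1651]
t 25.10 tcp [ 0.5176 -0.0135  0.3201] toolx [-0.     0.002 -1.   ] jawyaw -83.9 gap 0.0167 F [-0.1 -0.4 -1.8] J1 -10 J6 74
shift [0.0001 0.0018 0.0009] spin -77.0 or 103.0 dist 0.002
```

View pics/s10.png

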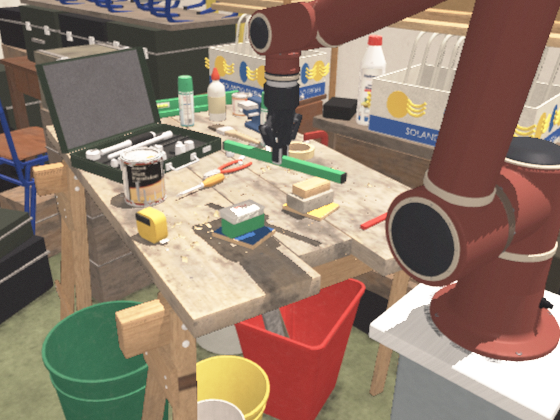

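The strip hangs level in the jaws, from (222,145) to (346,177). Turning it.

```bash
python3 -m crank '[[[0,0.002,0.001,-77,0.01],[0,0.002,0.001,-77,0.01],[0,0.002,0.001,-77,0.01],[0,0.002,0.001,-77,0.01],[0,0.002,0.001,-77,0.01],[0,0.002,0.001,-77,0.01],[0,0.002,0.001,-77,0.01],[0,0.002,0.001,-77,0.01],[0,0.002,0.001,-77,0.01],[0,0.002,0.001,-77,0.01],[0,0.002,0.001,-77,0.01],[0,0.002,0.001,-77,0.01]]]';   python3 - <<'E'
from rig import env
import cv2
im=env.camera("scene"); cv2.imwrite("pics/s11.png",im[:,:,::-1])
im=env.camera("top"); cv2.imwrite("pics/t11.png",im[:,:,::-1])
E
python3 go.py 0.5195 -0.014 0.248 -6.9
```

```text
clock: 26.35
ee_pos: [0.5198, -0.0157, 0.3201]
ee_rot: [105.7, 89.9, 98.5]
wrist_force: [-0.8, -1.0, -3.0]
finger_gap: 0.017
grasp pt [ 0.5197 -0.0151  0.165 ]
t 26.45 tcp [ 0.5198 -0.0154  0.32  ] toolx [-0.     0.002 -1.   ] jawyaw -7.1 gap 0.0168 F [-0.2 -0.7 -1.8] J1 -10 J6 -3
shift [ 0.072   0.001  -0.0003] spin -0.2 or 179.8 dist 0.072
```

View pics/s11.png

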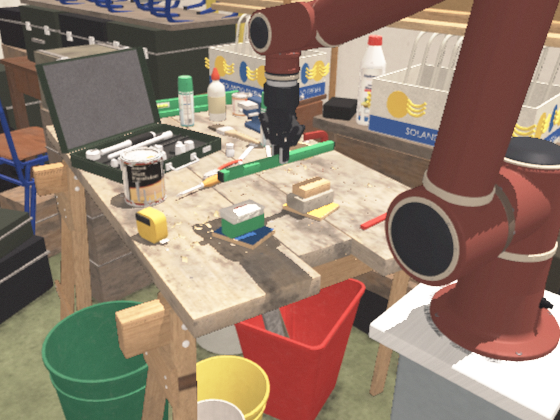

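View pics/t11.png

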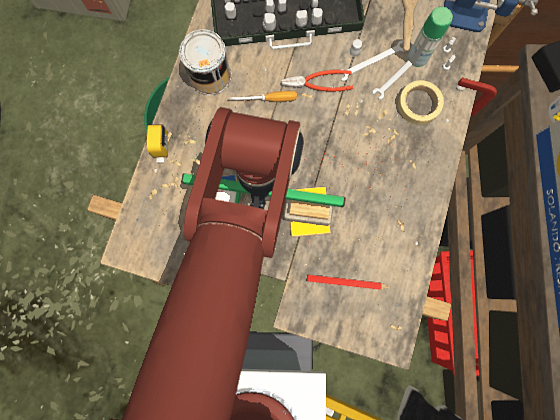

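```bash
python3 - <<'E'
from rig import env
from h import *
w=ray(env,"top",[(183,178),(344,202)],.162);print(w,w.mean(0),np.linalg.norm(w[1]-w[0]))
E
python3 -m crank '[[[0.035,0.001,0,0,0.01],[0.06,0.001,0,0,0.01],[0.067,0.001,0,0,0.01],[0.071,0.001,0,0,0.01],[0.071,0.001,0,0,0.01],[0.071,0.001,0,0,0.01]]]'
python3 - <<'E'
from rig import env
import cv2
im=env.camera("scene")
cv2.imwrite("pics/s12z.png",cv2.resize(im[120:270,190:390,::-1],None,fx=4,fy=4,interpolation=cv2.INTER_CUBIC))
E
python3 go.py 0.5195 -0.014 0.248 -6.9
```

```text
[[ 0.53778178  0.14093328]
 [ 0.49721603 -0.17801975]] [ 0.5174989  -0.01854323] 0.3215223314133954
clock: 27.05
ee_pos: [0.5206, -0.0144, 0.2507]
ee_rot: [33.2, 89.8, 26.1]
wrist_force: [0.8, 0.0, -2.3]
finger_gap: 0.0171
grasp pt [ 0.5211 -0.0142  0.0958]
t 27.10 tcp [ 0.5206 -0.0144  0.2508] toolx [ 0.003  0.001 -1.   ] jawyaw -7.1 gap 0.0170 F [-0.2  0.2 -2.2] J1 -10 J6 -3
shift [ 0.0028  0.     -0.0016] spin -0.2 or 179.8 dist 0.003
```

View pics/s12z.png

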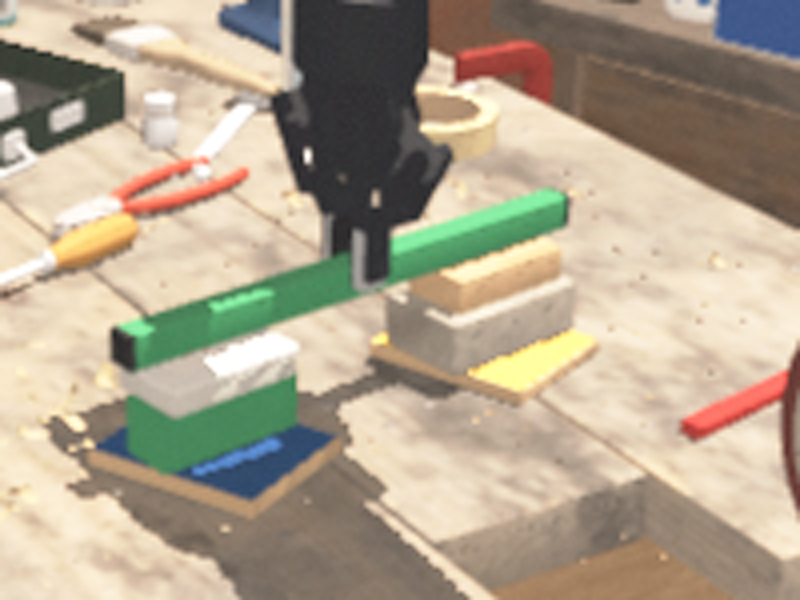

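The strip is just above both tops, running over their middles, with its weight still on the wrist. Lowering a little, opening and retreating.

```bash
python3 -m crank '[[[0.002,0,-0.001,0,0.01],[0.003,0,-0.001,0,0.01],[0.003,0,-0.001,0,0.01],[0.003,0,-0.001,0,0.03],[0.003,0,-0.001,0,0.05],[0.003,0,-0.001,0,0.06],[-0.02,0,-0.001,0,0.06],[-0.06,0,-0.001,0,0.06],[-0.10,0,-0.001,0,0.06],[-0.10,0,-0.001,0,0.06],[-0.10,0,-0.001,0,0.06]]]'
python3 go.py 0.35 -0.35 0.40 -6.9
```

```text
clock: 28.2
ee_pos: [0.5197, -0.0144, 0.3524]
ee_rot: [13.2, 89.7, 6.1]
wrist_force: [0.4, 0.8, -1.1]
finger_gap: 0.0597
grasp pt [ 0.5206 -0.0143  0.1974]
t 28.20 tcp [ 0.5197 -0.0144  0.3524] toolx [ 0.006  0.001 -1.   ] jawyaw -7.1 gap 0.0597 F [ 0.4  0.8 -1.1] J1 -10 J6 -3
shift [-0.0488 -0.3541 -0.1276] spin -0.2 or 179.8 dist 0.380
```

```bash
python3 -m crank '[[[-0.05,-0.354,-0.128,0,0.06],[-0.05,-0.354,-0.128,0,0.06],[-0.05,-0.354,-0.128,0,0.06],[-0.05,-0.354,-0.128,0,0.06],[-0.05,-0.354,-0.128,0,0.06],[-0.05,-0.354,-0.128,0,0.06],[-0.05,-0.354,-0.128,0,0.06],[-0.05,-0.354,-0.128,0,0.06],[-0.05,-0.354,-0.128,0,0.06],[-0.05,-0.354,-0.128,0,0.06],[-0.05,-0.354,-0.128,0,0.06]]]'
python3 - <<'E'
from rig import env
import cv2
from h import *
im=env.camera("top"); cv2.imwrite("pics/t13.png",im[:,:,::-1])
cv2.imwrite("pics/t13z.png",cv2.resize(im[110:240,130:350,::-1],None,fx=3.6,fy=3.6,interpolation=cv2.INTER_CUBIC))
sc=env.camera("scene")
cv2.imwrite("pics/s13z.png",cv2.resize(sc[120:270,130:330,::-1],None,fx=4,fy=4,interpolation=cv2.INTER_CUBIC))
c,yaw,s,f,m=rect(env,"top",im,(165,165,355,225),(60,100,140),(80,255,255),.089); print("strip",np.round(c,4),"%.1f"%yaw,np.round(s,1),"%.2f"%f)
for n,b,lo,hi,z in [("pencil",(300,268,388,295),(0,140,140),(8,255,255),.009),("tape",(140,115,172,165),(18,150,120),(30,255,255),.063)]:
    c,yaw,s,f,m=rect(env,"top",im,b,lo,hi,z); print(n,np.round(c,4),"%.1f"%yaw,np.round(s,1))
E
```

```text
clock: 29.3
ee_pos: [0.3489, -0.3491, 0.3997]
ee_rot: [40.2, 89.7, 33.2]
wrist_force: [0.7, 0.3, -0.5]
finger_gap: 0.0601
strip [ 0.5198 -0.0165] -6.9 [ 17.5 319.9] 0.90
pencil [ 0.3441 -0.2307] -2.4 [14.8 34.2]
tape [0.6497 0.2291] -85.5 [47.  74.7]
```

View pics/t13z.png

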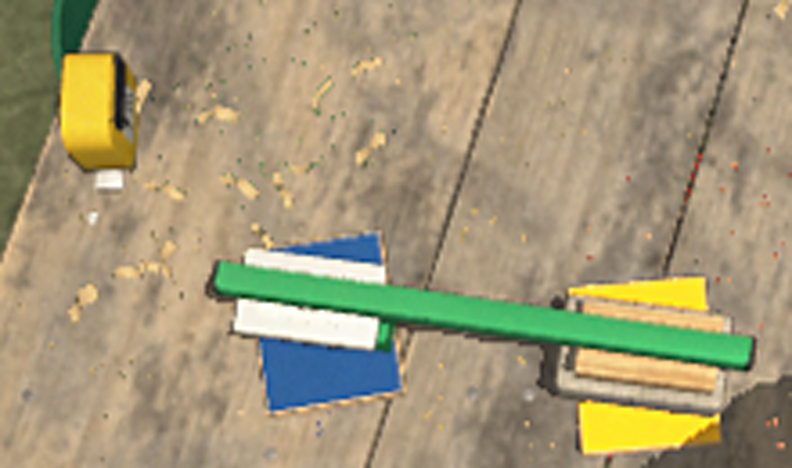

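View pics/s13z.png

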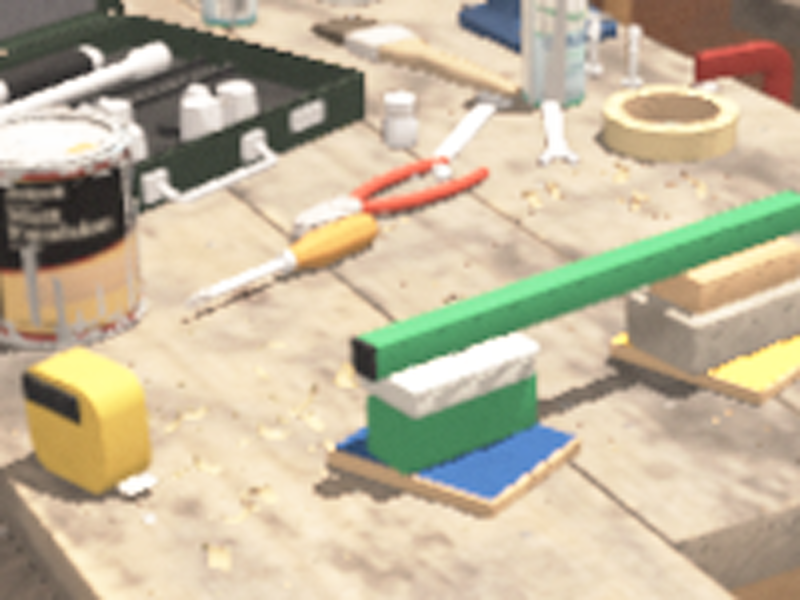

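```bash
python3 - <<'E'
from rig import env
s=env.state();print(s["clock"],s["wrist_force"]); print(env.close_job())
E
```

```text
29.4 [ 0.17641967  0.43102309 -0.08219544]
the job is handed in; nothing more can be done
None
```

The strip now bridges the two piles, and I handed the job in at 29.4 s with the gripper empty and the arm clear. The green block and white box are on the blue board, and the sanding block and pine offcut are on the yellow board.

Last checks in the camera views:

| Check | Measured | Limit |
|---|---|---|
| White box from blue board centre | 3 mm | 15 mm |
| Pine from yellow board centre | 2 mm | 15 mm |
| Strip centreline from white box and pine centres | about 1 mm | 20 mm |
| White box and pine from the strip's middle | about 107 and 101 mm | 60–150 mm |

- **White box and pine:** I measured these before laying the strip. The last pictures show both piles flat, in order and still in place.
- **Sanding block:** I did not measure it after placing. Its position comes from the tool's position on release and the pictures.
- **Strip:** It rests on both tops. The pine side is 2 mm higher by the given sizes, a slope of about 0.01 rad. I had no reading of its contact force.
- **Tape measure:** It measured exactly where it started.
- **Pencil:** The arm half hid it in the last picture, so that pencil measurement is not usable. Nothing went near it, and earlier pictures show it in place.
- **Tool tilt:** The tool picked up about 2° of tilt over the first grasps. I brought it back to about 0.4° before picking up the strip.

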